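Load a tip tray into a bench pipettor and clamp it with the gated lever

ROBOT

A 6-joint arm with a two-finger parallel gripper is mounted at the origin on the work surface. World frame = base frame: x ahead of the robot, y to its left, z up, the work surface at z = 0. Lengths are in mm, angles in degrees, forces in N, time in s.
With the tool pointing down it reaches from about 300 to 850 mm from the base axis. Payload 4.2 kg.
Tool frame: the origin (TCP) lies on the centre line of the jaws, within the pads' length; the fingertips stand 11 mm ahead of it and the grasp point (between the pads) lies 8 mm behind it; z points along the fingers, y is the line along which they close (so a half turn about z gives the same grasp; the last joint's range is limited). The gripper opens to 91 mm and grips with 3 to 60 N. Pads are 32 mm wide; open, the fingers measure 118 mm over their backs; the gripper's body (76 mm by 178 mm) begins 60 mm behind the grasp point.
Start: joints at [-74.656, 18.312, 89.639, -0, 72.044, -1.146], TCP at [163.213, -551.365, 224.976] pointing down, gripper open.
Joint ranges: [-177.97, 177.97], [-48.28, 115.42], [12.27, 149.76], [-77.06, 257.06], [2.81, 150.46], [-146.56, 146.56]. Speed limits (degrees/s): [147.25, 147.25, 180, 180, 180, 180].

INTERFACE

Orientations are given as [roll, pitch, yaw] about the fixed x, y, z axes, in that order (R = Rz(yaw) Ry(pitch) Rx(roll)).
In Python, from workcell import env, grab_frame, camera_model, models gives the robot as it stands.
- The arm moves only by the shell command python3 -m crank 'ROWS' [FORCE]. ROWS is text: rows parted by semicolons, each of 7 numbers parted by spaces: the closure, from -1 (fully open) to 1 (shut), so that 0 is half open, then the shift along the tool's x, y, z in mm, then the turn, a rotation vector about the tool's x, y, z in degrees. A call has 1 to 10 rows; each row shifts and turns the commanded pose from where the row before left it, along the tool's axes as they then stand; what a row does not reach is not made up. A row lasts 1/8 s, in which the tool goes at most 62.5 mm and 10.7 degrees, less where a joint would pass 70% of its speed; a pose out of reach is approached as far as the arm can. A call is refused whole if a number of a shift passes 62.5 or a number of a turn 10.7, either way. A call with a gripper value outside its range is refused whole. The fingers move at their own pace and stop on an object; FORCE is the grip in N (left out, the last holds). Time passes only in rows, so rows that do not move let the fingers close. It gives the time, the measured TCP pose, the force, the opening and the grip force at its end, in the units of the state.
- env.state(): the state, without advancing time (a new reading comes with each control period).
- grab_frame(name): name is "scene" or "top"; returns the picture (420x560x3 uint8, blue, green, red); there is no depth.
- camera_model(name): a dict with "K" (3x3 intrinsics, pixels), "k1" (the pictures are not rectified: a ray, as slopes to the right and down, at radius r is drawn at 1 + k1 r^2 times it, then the intrinsics apply), "R" (3x3) and "t" (3): a world point X has camera coordinates R X + t. Camera axes: x right, y down, z forward; pixel columns grow to the right and rows downward; lengths in mm; the calibration is good to about 2 mm. A picture is of the moment at which its call begins. camera_model takes no time and is no camera call.
- env.job_done(): hands the job in; it is judged then, once.
Trained networks look in the newest picture that a camera, given by its name, has taken for a name from the list of things; names that differ only in an ending like _2 or _b are one class to them, and where a whole thing is asked for, a point or a joint stands for the part that bears it (a point fixed in the world has none). Each returns a list of dicts, best first, with "p" (0 to 1); they miss things now and then, are a little off and sometimes report something else, mostly with a low value. They report only what shows in the picture. A call takes as long as a camera call.
- models.search_frame(name, camera): "point" ([x, y, z] in mm, in world coordinates, good to about 4 mm: the middle of the surface that is visible of it).
The state is a dict: "time_s": time; "qpos": joint angles; "qvel": joint speeds; "effort": joint torques, N m; "ee_pos": TCP position; "ee_rot": TCP orientation; "force": force on the tool from outside, world axes, zero at the start; "torque": the same for the moment, N m; "gripper_width": finger opening in mm; "gripper_force": force on a finger pad.
Only numpy, scipy, OpenCV 4.12 (cv2) and the standard library are available. Lean on these libraries where they do the work, as an engineer would, in place of code of your own. Each camera call takes 0.05 s, during which the arm holds its last target. There are 200 camera calls.

TASK

Get the bench pipettor ready: slide its tip tray fully home under the head first, and only then take the clamp lever from the back of its zigzag gate through every step to the last notch, the left end of the front row, so that the head is down on the tips and the lever is left locked there. Leave the other things on the bench as they are.

Things in the scene. Friction and masses are not known exactly. Their poses are not given: they have to be found in the camera images.
- pipettor: Bench pipettor, fixed; white base, column and head, and a console on its right with the lever gate. Origin on the bench, under the tray's centre line. x runs from its open front (facing the robot, turned up to 0.2 rad) to the column at its back, y to its left, z up. Base top at z 36 mm.
- head_top (a point): Top centre of the pipetting head (part of the fixed machine, but sinks 16 mm as the lever is worked). In the pipettor's frame the head spans x -68 to 68, y -85 to 85 mm, top at z 222 when raised; the column behind it x 90 to 165, y -85 to 85, top z 283.
- tray (a joint): Tip tray sliding under the head on two rails along the pipettor's x. Value in m: 0 = fully home against its stop, grows towards the front (starts 0.04 to 0.07, at most 0.085). About 2 N of friction; stays where it is left.
- tray_front (a point): Centre of the front face (facing the robot) of the tray's upright front plate, the place to push: 110 mm wide, 10 mm thick, z 39 to 94 mm, this point at z 66.5 mm. Moves with the tray; with the tray home it lies at x -124, y 0 mm in the pipettor's frame.
- gate (a point): Centre of the gate plate's top, flat, z 132 mm, on the console (x -136 to -4, y -233 to -127 mm in the pipettor's frame). The plate has an 18 mm wide zigzag slot: back, middle and front rows run crosswise, 46 mm long, 36 mm apart; a passage joins back and middle rows at their LEFT ends, another middle and front rows at their RIGHT ends (14 mm off centre).
- lever_pivot (a point): The lever's pivot inside the console, z 30 mm, straight below the gate's centre. The grip's centre is 172 mm from it along the lever; the slot guides the stem 99 mm above it, so strokes at the grip are about 1.7 times those in the slot: sideways end to end 58 mm, forward row to row 62 mm.
- lever_fore (a joint): Lean of the lever along the pipettor's x, rad: 0 upright, positive towards the front (-x, to the robot). Growing, it lowers the head. Takes 1 to 3 N at the grip; no spring, it stays where it is left. Held by the slot: back row -0.38 to -0.32, middle row -0.03 to 0.03, front row 0.32 to 0.38.
- lever_side (a joint): Lean of the lever sideways, rad: 0 upright, positive to the pipettor's left (+y). Takes 1 to 2 N at the grip; stays where it is left. Row ends: right -0.17, left 0.17. Starts in the right half of the back row.
- lever_grip (a point): Centre of the lever's upright black grip, 30 mm across, 76 mm long, on a 12 mm steel stem. Upright, it stands at z 202 mm, 70 mm above the gate plate. From the start the slot lets the lever go: left, to the front, right, to the front, left into the last notch, the left end of the front row. Walls stop it elsewhere; each stroke can be pushed until it stops.
- tube_rack: blue microtube rack 200 x 85 x 35 mm with capped tubes standing 26 mm out of it, on the bench to the left of the pipettor; loose, to be left alone. Origin at the centre of its underside.
- cool_rack: yellow cooling rack 190 x 120 x 55 mm with tubes, far left on the bench; loose, to be left alone. Origin at the centre of its underside.
- tip_box: box of pipette tips 90 x 127 x 77 mm, cardboard base, red rim, on the right of the bench; loose, to be left alone. Origin at the centre of its underside.
- reservoir: open white reagent trough 85 x 127 x 35 mm, on the bench to the right of the pipettor; loose, to be left alone. Origin at the centre of its underside.
- reagent: glass bottle, 70 mm across, 150 mm tall, right of the bench; loose, to be left alone. Origin at the centre of its underside.
- pipette: hand pipette 250 mm long lying on the bench in front of the pipettor's console (30 mm high); loose, to be left alone. Origin at the centre of its underside.
- beaker: glass beaker 84 mm across, 110 mm tall, left of the bench; loose, to be left alone. Origin at the centre of its underside.
- dishes: stack of four Petri dishes 90 mm across, 60 mm high, right of the robot; loose, to be left alone. Origin at the centre of its underside.

How it is judged:
By the outcome, as a careful person would: the job done as asked, in the order asked, and still so for the second after the job is handed in, with the robot touching nothing.
It also fails if it takes over 61 s, if anything falls off the work surface, if the arm or the gripper's body presses on something with over 40 N, if the wrist force passes 120 N, or if a joint passes its speed limit or range.

## Working session

There is one attempt and no reset: what is moved stays moved. The work goes in short steps, Python scripts to look and compute and a shell command to move; the robot and the scene stay as the last step left them, time stands still between calls to the robot, and variables do not carry over. Pictures are saved under pics/ and viewed, at most 10 in all, crops included, and the job is handed in when it is done.

```bash
mkdir -p pics; cat > h.py <<'E'
import numpy as np, cv2
from workcell import env, grab_frame, camera_model, models
def pix(cam,X):
    c=camera_model(cam);p=np.array(c["R"])@np.array(X,float)+np.array(c["t"]);s=p[:2]/p[2]
    s=s*(1+c["k1"]*(s@s));return (np.array(c["K"])@[s[0],s[1],1])[:2]
def ray(cam,uv,z):
    c=camera_model(cam);K=np.array(c["K"]);R=np.array(c["R"]);t=np.array(c["t"])
    d=np.linalg.solve(K,[uv[0],uv[1],1])[:2];s=d.copy()
    for _ in range(30): s=d/(1+c["k1"]*(s@s))
    v=R.T@[s[0],s[1],1];o=-R.T@t;return o+v*(z-o[2])/v[2]
E
python3 - <<'E'
from h import *
for c in("scene","top"):
    cv2.imwrite(f"pics/a_{c}.png",grab_frame(c))
    for n in["head_top","tray_front","gate","lever_grip","pipettor","pipette","reservoir","tip_box"]:
        print(c,n,[(np.round(r["point"]).tolist(),round(r["p"],2)) for r in models.search_frame(n,c)[:2]])
s=env.state();print(s["time_s"],s["ee_pos"],s["ee_rot"],s["force"],s["gripper_width"])
E
```

```text
scene head_top [([644.0, -12.0, 219.0], 0.58)]
scene tray_front [([550.0, -27.0, 48.0], 0.95), ([644.0, -13.0, 218.0], 0.5)]
scene gate [([673.0, -62.0, 133.0], 0.7), ([362.0, 438.0, 55.0], 0.68)]
scene lever_grip [([653.0, -199.0, 210.0], 0.56)]
scene pipettor [([676.0, -59.0, 135.0], 0.83), ([652.0, -200.0, 211.0], 0.47)]
scene pipette []
scene reservoir [([653.0, -324.0, 4.0], 0.91)]
scene tip_box [([516.0, -547.0, 58.0], 0.98)]
top head_top [([643.0, 5.0, 222.0], 0.61)]
top tray_front [([542.0, -4.0, 46.0], 0.86), ([617.0, 195.0, 34.0], 0.65)]
top gate [([659.0, -48.0, 130.0], 0.79)]
top lever_grip [([651.0, -197.0, 212.0], 0.55), ([542.0, -5.0, 48.0], 0.45)]
top pipettor [([661.0, -42.0, 132.0], 0.6), ([649.0, -197.0, 212.0], 0.25)]
top pipette [([456.0, -237.0, 26.0], 0.76)]
top reservoir [([645.0, -335.0, 3.0], 0.65)]
top tip_box [([514.0, -537.0, 56.0], 0.56), ([358.0, -428.0, 102.0], 0.29)]
0.9 [ 163.21655215 -551.38951038  224.98282729] [1.79991206e+02 5.06743454e-04 1.64895319e+01] [-1.03382103  0.35820342 -0.32047027] 91.30013532576312
```

View pics/a_top.png

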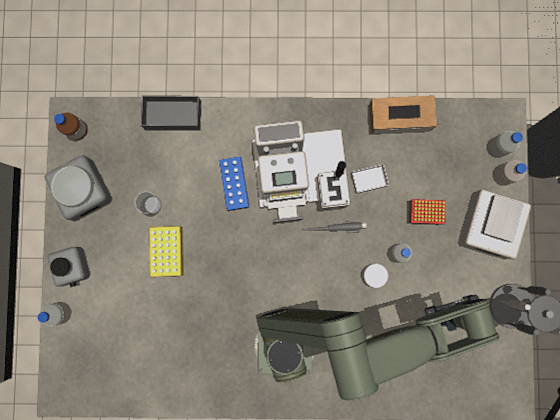

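View pics/a_scene.png

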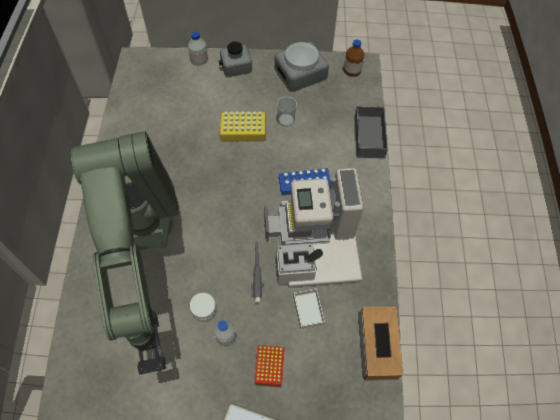

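The top view shows the pipettor at about (283,172), the gate with its slot at (333,188), the lever grip at (340,168) and the tray plate at (288,213). The pipette lies at (335,227). In the scene view the gate is at (297,262) and the tray at (272,222). I'll zoom in for corners.

```bash
python3 - <<'E'
import cv2,numpy as np
a=cv2.imread("pics/a_top.png")[110:240,240:365];b=cv2.imread("pics/a_scene.png")[160:290,245:370]
f=lambda i:cv2.resize(i,None,fx=3.2*2*.5*1.25,fy=4,interpolation=cv2.INTER_CUBIC)
o=[]
for i,(x0,y0) in((a,(240,110)),(b,(245,160))):
    g=cv2.resize(i[:,:100 if 0 else 125],None,fx=3.2,fy=4.0*0+3.2,interpolation=cv2.INTER_CUBIC)
    for k in range(0,125,10):
        cv2.line(g,(int(k*3.2),0),(int(k*3.2),6 if k%50 else 14),(0,0,255),1);cv2.line(g,(0,int(k*3.2)),(6 if k%50 else 14,int(k*3.2)),(0,0,255),1)
    o.append(g)
cv2.imwrite("pics/b.png",np.hstack(o))
E
```

```text
(no output)
```

View pics/b.png

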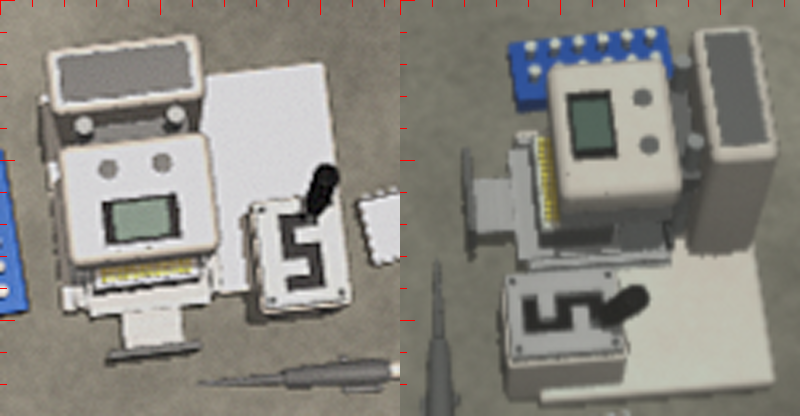

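The left panel (top view) shows the head, column and gate corners and the tray plate, with its front face from (107,355) to (200,345). The right panel shows the same corners in the scene view. Next I'll fit the machine pose to them.

```bash
cat >> h.py <<'E'
def W(P,l):
    x,y,a=P[:3];c,s=np.cos(a),np.sin(a);return np.array([x+c*l[0]-s*l[1],y+s*l[0]+c*l[1],l[2]])
def grip(P,f,s): # lever point 172 from pivot
    d=np.array([-np.tan(f),np.tan(s),1]);d/=np.linalg.norm(d)
    return W(P,np.array([-70,-180,30])+172*d)
E
python3 - <<'E'
from h import *
from scipy.optimize import least_squares
C=[(68,85),(68,-85),(-68,-85),(-68,85)]
H=[(x,y,222) for x,y in C];G=[(x,y,132) for x,y in[(-4,-127),(-4,-233),(-136,-233),(-136,-127)]];K=[(x,y,283) for x,y in[(165,85),(165,-85),(90,-85),(90,85)]]
top=dict(zip(H+G+K,[(62,147),(210,133),(217,253),(70,265),(249,207),(334,195),(350,303),(263,313),(48,50),(200,37),(203,97),(52,112)]))
sc=dict(zip(H+G+K,[(667,62),(680,195),(559,203),(549,66),(615,265),(627,347),(508,362),(504,275),(752,27),(776,150),(718,158),(694,32)]))
obs=[("top",l,(240+u/3.2,110+v/3.2)) for l,(u,v) in top.items()]+[("scene",l,(245+(u-400)/3.2,160+v/3.2)) for l,(u,v) in sc.items()]
f=lambda p:np.concatenate([pix(c,W(p,l))-o for c,l,o in obs])
r=least_squares(f,[643,0,.1],loss="soft_l1");P=r.x;print(P,np.round(r.fun.reshape(-1,2),1).tolist())
np.save("P.npy",P)
def loc(X):
    a=P[2];d=X[:2]-P[:2];return [np.cos(a)*d[0]+np.sin(a)*d[1],-np.sin(a)*d[0]+np.cos(a)*d[1]]
for u,v in[(107,350),(200,342)]: print("plate top front",loc(ray("top",(240+u/3.2,110+v/3.2),94)))
for u,v in[(463,150),(467,250)]: print("sc plate",loc(ray("scene",(245+(u-400)/3.2,160+v/3.2),94)))
# grip tip (210 from pivot) fit
for u,v in [(327,172)]: print("top grip end",ray("top",(240+u/3.2,110+v/3.2),222))
for f_,s in[(-.35,-.17),(-.35,-.1),(-.35,0),(-.35,.17),(0,.17),(0,-.17),(.35,-.17),(.35,.17)]:
    g=grip(P,f_,s);print(f_,s,g.round(),(3.2*(pix("top",g)-[240,110])).round(),(3.2*(pix("scene",g)-[245,160])+[400,0]).round())
print("gate",W(P,(-70,-180,132)),"trayhome",W(P,(-124,0,66)),np.degrees(P[2]))
E
```

```text
[6.39021592e+02 3.63670699e+00 1.12766907e-01] [[-1.8, -0.9], [-0.3, -1.6], [1.7, -1.1], [-0.4, 0.3], [0.1, -2.1], [2.1, -1.4], [1.3, 0.3], [-0.3, 0.2], [-1.3, -1.5], [0.4, -2.7], [1.8, -0.1], [-0.3, 0.5], [-1.0, -1.8], [0.8, -1.2], [-0.9, -1.2], [-1.9, -0.8], [-0.2, 0.4], [-0.8, 2.6], [-1.8, 0.5], [-2.8, -0.3], [1.4, -1.6], [1.3, 2.6], [-2.8, 1.5], [-1.6, -2.0]]
plate top front [np.float64(-156.18259363286992), np.float64(55.074426569894214)]
plate top front [np.float64(-158.41282775732677), np.float64(-53.94536094315289)]
sc plate [np.float64(-160.89586710929854), np.float64(51.47286737144212)]
sc plate [np.float64(-164.38376496286423), np.float64(-77.67528276726324)]
top grip end [ 667.59894514 -203.24016276  222.        ]
-0.35 -0.17 [ 651. -204.  190.] [325. 192.] [618. 313.]
-0.35 -0.1 [ 650. -193.  191.] [315. 192.] [618. 303.]
-0.35 0 [ 648. -176.  192.] [300. 193.] [617. 288.]
-0.35 0.17 [ 644. -149.  190.] [276. 197.] [613. 266.]
0 0.17 [ 586. -154.  200.] [281. 247.] [559. 264.]
0 -0.17 [ 593. -212.  200.] [333. 242.] [564. 314.]
0.35 -0.17 [ 535. -217.  190.] [336. 295.] [508. 320.]
0.35 0.17 [ 529. -162.  190.] [288. 300.] [504. 273.]
gate [ 589.72124438 -183.09699578  132.        ] trayhome [515.80917188 -10.31677255  66.        ] 6.461067816173918
```

Machine pose fits: (639, 4), yaw 6.5°. The tray is about 40 mm out. I'll head for the front of the tray with the fingers shut.

```bash
python3 -m crank '1 0 0 0 0 0 10; 1 32 -50 0 0 0 0;1 32 -50 0 0 0 0;1 32 -50 0 0 0 0;1 32 -50 0 0 0 0;1 32 -50 0 0 0 0;1 32 -50 0 0 0 0;1 32 -50 0 0 0 0;1 32 -50 0 0 0 0;1 32 -50 0 0 0 0'; python3 -m crank '1 37 -48 0 0 0 0; 1 0 0 0 0 0 0;1 0 0 0 0 0 0'; cat > st.py <<'E'
from h import *
P=np.load("P.npy");s=env.state();d=np.array(s["ee_pos"])[:2]-P[:2];a=P[2]
R=np.array([[np.cos(a),np.sin(a)],[-np.sin(a),np.cos(a)]])
print("t",round(s["time_s"],2),"loc",(R@d).round(1),"z",round(s["ee_pos"][2],1),"rot",np.round(s["ee_rot"],1),"Floc",(R@np.array(s["force"])[:2]).round(1),round(s["force"][2],1),"w",round(s["gripper_width"],1),"gf",round(s["gripper_force"],1))
E
python3 st.py
```

```text
time_s: 2.15
ee_pos: [399.2, -69.9, 225.3]
ee_rot: [180.0, -0.1, 6.5]
force: [0.9, -0.4, -0.2]
gripper_width: 0.4
gripper_force: 0.0
time_s: 2.52
ee_pos: [429.4, -20.0, 224.8]
ee_rot: [180.0, 0.0, 6.5]
force: [-0.8, -0.4, -0.4]
gripper_width: 0.1
gripper_force: 0.0
t 2.52 loc [-2.109e+02  1.000e-01] z 224.8 rot [180.    0.    6.5] Floc [-0.8 -0.3] -0.4 w 0.1 gf 0.0
```

Next, descend 160 mm to z ≈ 65, then push. The home TCP should be near local x −140.

```bash
python3 -m crank '1 0 0 55 0 0 0;1 0 0 55 0 0 0;1 0 0 50 0 0 0;1 0 0 0 0 0 0'; python3 -m crank '1 15 0 0 0 0 0;1 10 0 0 0 0 0;1 8 0 0 0 0 0;1 8 0 0 0 0 0;1 8 0 0 0 0 0;1 8 0 0 0 0 0';  python3 st.py
```

```text
time_s: 3.02
ee_pos: [426.4, -21.1, 62.7]
ee_rot: [-179.9, 0.5, 6.3]
force: [0.1, 0.1, 0.3]
gripper_width: 0.3
gripper_force: 0.0
time_s: 3.78
ee_pos: [486.7, -13.2, 64.9]
ee_rot: [-180.0, 0.0, 6.5]
force: [-2.7, 0.5, 2.4]
gripper_width: 0.1
gripper_force: 1.2
t 3.77 loc [-153.2    0.4] z 64.9 rot [-180.     0.     6.5] Floc [-2.7  0.8] 2.4 w 0.1 gf 1.2
```

In contact and pushing with about 2.7 N. I'll continue in small steps to the stop.

```bash
python3 -m crank '1 5 0 0 0 0 0;1 3 0 0 0 0 0;1 2 0 0 0 0 0;1 0 0 0 0 0 0';  python3 st.py;python3 -m crank '1 2 0 0 0 0 0;1 2 0 0 0 0 0;1 0 0 0 0 0 0';  python3 st.py
```

```text
time_s: 4.28
ee_pos: [496.6, -12.2, 64.8]
ee_rot: [180.0, -0.0, 6.5]
force: [-1.2, 0.6, -1.4]
gripper_width: 0.6
gripper_force: 0.4
t 4.28 loc [-143.3    0.3] z 64.8 rot [180.   -0.    6.5] Floc [-1.1  0.7] -1.4 w 0.6 gf 0.4
time_s: 4.65
ee_pos: [500.6, -11.8, 64.9]
ee_rot: [180.0, -0.0, 6.5]
force: [-1.3, 1.1, -0.5]
gripper_width: 0.8
gripper_force: 0.6
t 4.65 loc [-139.3    0.3] z 64.9 rot [180.   -0.    6.5] Floc [-1.2  1.2] -0.5 w 0.8 gf 0.6
```

```bash
for i in 1 ; do python3 -m crank '1 2 0 0 0 0 0;1 2 0 0 0 0 0;1 0 0 0 0 0 0'|grep force; python3 st.py; python3 -m crank '1 2 0 0 0 0 0;1 2 0 0 0 0 0;1 0 0 0 0 0 0'|grep force;python3 st.py; done
```

```text
force: [-8.1, -0.7, 5.0]
gripper_force: 3.9
t 5.03 loc [-137.8    0.3] z 64.9 rot [-180.     0.3    6.5] Floc [-8.1  0.2] 5.0 w 0.6 gf 3.9
force: [-17.9, -3.1, 15.0]
gripper_force: 8.9
t 5.4 loc [-137.9    0.3] z 65.0 rot [-180.     0.8    6.5] Floc [-18.1  -1.1] 15.0 w 0.4 gf 8.9
```

The tray hit its stop at local −138. Fingers are 16 mm ahead, so that matches the −124 home position. Retreat, rise, and go above the lever with the gripper open.

```bash
python3 -m crank '1 -25 0 0 0 0 0;1 -25 0 0 0 0 0;1 0 0 -55 0 0 0;1 0 0 -55 0 0 0;1 0 0 -55 0 0 0;-1 0 0 -50 0 0 0;-1 0 0 0 0 0 0'; python3 st.py; python3 - <<'E'
from h import *
cv2.imwrite("pics/c_top.png",cv2.resize(grab_frame("top")[110:240,240:365],None,fx=4,fy=4,interpolation=cv2.INTER_CUBIC))
for c in("scene","top"):
  grab_frame(c)
  for n in["tray_front","lever_grip"]: print(c,n,[(np.round(r["point"]).tolist(),round(r["p"],2)) for r in models.search_frame(n,c)[:2]])
E
```

```text
time_s: 6.28
ee_pos: [461.9, -16.8, 284.6]
ee_rot: [179.9, -0.7, 6.5]
force: [0.0, -1.2, -0.5]
gripper_width: 18.0
gripper_force: 0.0
t 6.28 loc [-178.3   -0.4] z 284.6 rot [179.9  -0.7   6.5] Floc [-0.1 -1.1] -0.5 w 18.0 gf 0.0
scene tray_front [([572.0, -36.0, 47.0], 0.75)]
scene lever_grip []
top tray_front [([572.0, -7.0, 47.0], 0.68), ([643.0, 6.0, 221.0], 0.54)]
top lever_grip [([649.0, -197.0, 211.0], 0.7)]
```

```bash
python3 -m crank '-1 34 41 0 0 0 0;-1 34 41 0 0 0 0;-1 34 41 0 0 0 0;-1 34 41 0 0 0 0;-1 34 40 0 0 0 0;-1 0 0 0 0 0 0;-1 0 0 0 0 0 0'; python3 st.py; python3 - <<'E'
from h import *
a=grab_frame("top")[110:240,240:365];b=grab_frame("scene")[160:290,245:370]
cv2.imwrite("pics/d.png",cv2.resize(np.hstack([a,b]),None,fx=3.2,fy=3.2,interpolation=cv2.INTER_CUBIC))
E
```

```text
time_s: 7.5
ee_pos: [650.1, -199.7, 278.7]
ee_rot: [-179.9, 0.1, 6.5]
force: [-0.1, 0.5, 0.3]
gripper_width: 91.0
gripper_force: 0.0
t 7.5 loc [ -11.8 -203.3] z 278.7 rot [-1.799e+02  1.000e-01  6.500e+00] Floc [-0.   0.5] 0.3 w 91.0 gf 0.0
```

View pics/d.png

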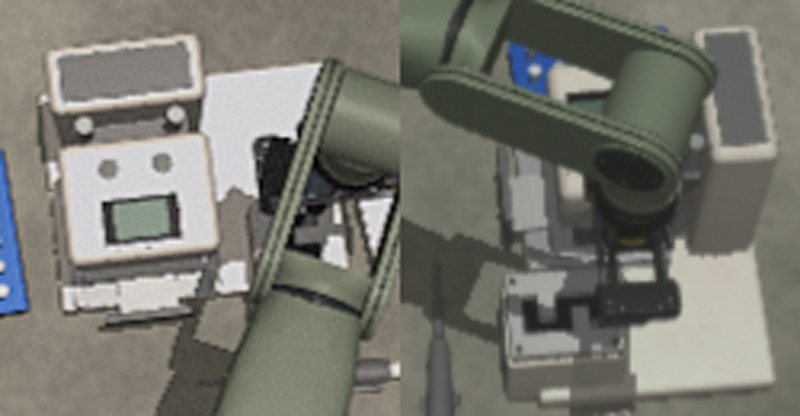

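View pics/c_top.png

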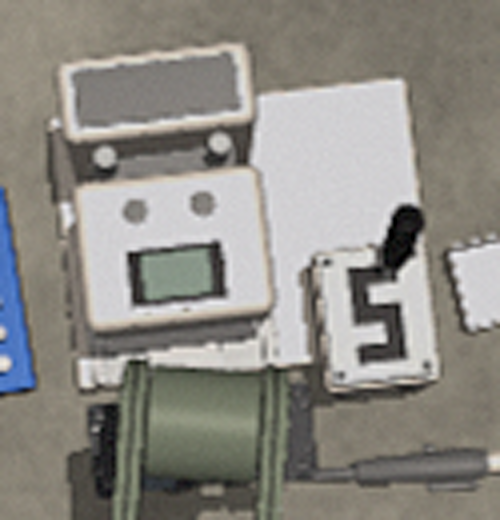

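The tray plate now sits tight to the base, at about (150,322) in d.png, and the gripper is above the lever. Descend and close gently.

```bash
python3 -m crank '-1 2 0 40 0 0 0;-1 2 0 35 0 0 0;-1 1 0 7 0 0 0;-1 0 0 0 0 0 0'|tail -3; python3 st.py; python3 -m crank '1 0 0 0 0 0 0;1 0 0 0 0 0 0;1 0 0 0 0 0 0;1 0 0 0 0 0 0;1 0 0 0 0 0 0;1 0 0 0 0 0 0' 10 |tail -3; python3 st.py
```

```text
force: [0.1, -1.1, 0.6]
gripper_width: 90.7
gripper_force: 0.0
t 8.1 loc [  -6.2 -203.3] z 199.1 rot [ 1.8e+02 -1.0e-01  6.5e+00] Floc [-0.  -1.1] 0.6 w 90.7 gf 0.0
force: [-0.4, 3.3, 0.6]
gripper_width: 34.5
gripper_force: 10.0
t 8.85 loc [  -6.5 -203.2] z 197.8 rot [-179.9    0.     6.5] Floc [-0.   3.3] 0.6 w 34.5 gf 10.0
```

Gripped (34.5 mm, tilted grip). Stroke 1 is left, about 53 mm.

```bash
python3 -m crank '1 0 -12 0 0 0 0;1 0 -12 0 0 0 0;1 0 -12 0 0 0 0;1 0 -10 0 0 0 0;1 0 -4 0 0 0 0;1 0 0 0 0 0 0'|grep -E "force"; python3 st.py; python3 -m crank '1 0 -3 0 0 0 0;1 0 -2 0 0 0 0;1 0 0 0 0 0 0' |grep force; python3 st.py
```

```text
force: [2.0, -2.5, 6.2]
gripper_force: 10.6
t 9.6 loc [  -5.9 -153.6] z 198.7 rot [ 1.799e+02 -1.000e-01  6.500e+00] Floc [ 1.7 -2.7] 6.2 w 33.5 gf 10.6
force: [2.3, -2.6, 6.2]
gripper_force: 10.7
t 9.97 loc [  -6.  -149.1] z 198.6 rot [ 1.799e+02 -1.000e-01  6.500e+00] Floc [ 2.  -2.9] 6.2 w 34.2 gf 10.7
```

```bash
python3 -m crank '1 0 -2 0 0 0 0;1 0 -2 0 0 0 0;1 0 0 0 0 0 0' |grep force; python3 st.py;  python3 -m crank '1 0 -2 0 0 0 0;1 0 -1 0 0 0 0;1 0 0 0 0 0 0' |grep force; python3 st.py
```

```text
force: [2.2, -4.9, 4.5]
gripper_force: 10.8
t 10.35 loc [  -6.  -145.5] z 198.5 rot [ 1.799e+02 -1.000e-01  6.500e+00] Floc [ 1.7 -5.2] 4.5 w 34.5 gf 10.8
force: [1.8, -10.0, 3.7]
gripper_force: 10.5
t 10.72 loc [  -6.  -144.7] z 198.5 rot [ 1.797e+02 -1.000e-01  6.500e+00] Floc [  0.7 -10.2] 3.7 w 35.2 gf 10.5
```

Left end reached. Stroke 2 is forward, with the arc rising.

```bash
python3 -m crank '1 -10 1 -3 0 0 0;1 -12 0 -3 0 0 0;1 -12 0 -2 0 0 0;1 -12 0 -2 0 0 0;1 -8 0 -1 0 0 0;1 0 0 0 0 0 0' 14|grep -E "force"; python3 st.py; python3 -m crank '1 -4 0 0 0 0 0;1 -3 0 0 0 0 0;1 0 0 0 0 0 0' |grep force; python3 st.py
```

```text
force: [1.3, -6.0, 4.1]
gripper_force: 14.1
t 11.47 loc [ -60.1 -143.7] z 209.4 rot [ 1.799e+02 -1.000e-01  6.500e+00] Floc [ 0.6 -6.1] 4.1 w 34.8 gf 14.1
force: [3.2, -4.7, 4.0]
gripper_force: 14.1
t 11.85 loc [ -65.8 -143.7] z 209.7 rot [179.9  -0.3   6.5] Floc [ 2.6 -5. ] 4.0 w 35.0 gf 14.1
```

```bash
python3 -m crank '1 -3 0 0 0 0 0;1 -2 0 0 0 0 0;1 0 0 0 0 0 0' |grep force; python3 st.py; python3 -m crank '1 -2 0 0 0 0 0;1 -2 0 0 0 0 0;1 0 0 0 0 0 0' |grep force; python3 st.py
```

```text
force: [4.4, -5.0, 3.7]
gripper_force: 14.1
t 12.22 loc [ -70.6 -143.7] z 209.8 rot [179.9  -0.3   6.5] Floc [ 3.8 -5.5] 3.7 w 34.6 gf 14.1
force: [4.0, -5.2, 4.5]
gripper_force: 14.1
t 12.6 loc [ -74.6 -143.8] z 209.8 rot [179.9  -0.3   6.5] Floc [ 3.4 -5.6] 4.5 w 35.1 gf 14.1
```

```bash
python3 -m crank '1 -2 0 0 0 0 0;1 -2 0 0 0 0 0;1 0 0 0 0 0 0' |grep force; python3 st.py
```

```text
force: [4.8, -3.9, 3.5]
gripper_force: 14.1
t 12.97 loc [ -78.6 -143.8] z 209.7 rot [179.9  -0.3   6.5] Floc [ 4.3 -4.4] 3.5 w 34.9 gf 14.1
```

```bash
python3 - <<'E'
from h import *
a=grab_frame("top")[110:240,240:365];b=grab_frame("scene")[160:290,245:370]
cv2.imwrite("pics/e.png",cv2.resize(np.hstack([a,b]),None,fx=3.2,fy=3.2,interpolation=cv2.INTER_CUBIC))
E
```

```text
(no output)
```

View pics/e.png

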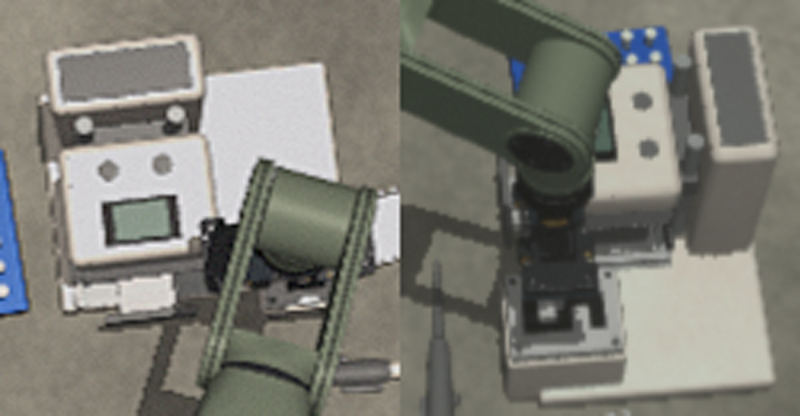

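The lever moved forward with the gripper, and the back row at (615,310) is clear. Stroke 3 is right, backing off slightly first.

```bash
python3 -m crank '1 2 6 0 0 0 0;1 0 12 0 0 0 0;1 0 12 0 0 0 0;1 0 12 0 0 0 0;1 0 12 0 0 0 0;1 0 6 0 0 0 0;1 0 0 0 0 0 0'|grep -E "force"; python3 st.py; python3 -m crank '1 0 3 0 0 0 0;1 0 3 0 0 0 0;1 0 0 0 0 0 0' |grep force; python3 st.py
```

```text
force: [0.8, 4.5, 6.8]
gripper_force: 14.7
t 13.95 loc [ -78.5 -198.9] z 208.8 rot [-179.4    0.     6.4] Floc [1.3 4.4] 6.8 w 33.0 gf 14.7
force: [0.2, 5.2, 7.0]
gripper_force: 14.9
t 14.32 loc [ -78.6 -204.3] z 208.5 rot [-1.794e+02  1.000e-01  6.400e+00] Floc [0.8 5.2] 7.0 w 33.8 gf 14.9
```

```bash
python3 -m crank '1 0 3 0 0 0 0;1 0 2 0 0 0 0;1 0 0 0 0 0 0'|grep -E "force"; python3 st.py; python3 -m crank '1 0 2 0 0 0 0;1 0 2 0 0 0 0;1 0 0 0 0 0 0' |grep force; python3 st.py
```

```text
force: [-0.5, 8.1, 6.3]
gripper_force: 14.9
t 14.7 loc [ -78.7 -208. ] z 208.3 rot [-1.792e+02  1.000e-01  6.400e+00] Floc [0.4 8.1] 6.3 w 34.6 gf 14.9
force: [-0.4, 15.7, 8.0]
gripper_force: 14.8
t 15.07 loc [ -78.7 -208.9] z 208.3 rot [-1.789e+02  1.000e-01  6.400e+00] Floc [ 1.4 15.6] 8.0 w 34.3 gf 14.8
```

Right end reached, 64 mm of travel. Stroke 4 is forward, with the arc descending.

```bash
python3 -m crank '1 -8 -4 0 0 0 0;1 -12 0 1 0 0 0;1 -12 0 2 0 0 0;1 -12 0 3 0 0 0;1 -10 0 3 0 0 0;1 -5 0 2 0 0 0;1 0 0 0 0 0 0' 18|grep -E "force"; python3 st.py; python3 -m crank '1 -3 0 0 0 0 0;1 -3 0 0 0 0 0;1 0 0 0 0 0 0' |grep force; python3 st.py
```

```text
force: [3.5, 11.4, 5.0]
gripper_force: 18.1
t 15.95 loc [-135.7 -207.3] z 197.7 rot [-179.2   -0.2    6.3] Floc [ 4.7 10.9] 5.0 w 33.9 gf 18.1
force: [5.3, 11.5, -2.3]
gripper_force: 17.4
t 16.32 loc [-141.7 -207. ] z 196.0 rot [-1.791e+02 -1.000e-01  6.400e+00] Floc [ 6.5 10.8] -2.3 w 33.4 gf 17.4
```

```bash
python3 -m crank '1 -3 0 1 0 0 0;1 -2 0 0 0 0 0;1 0 0 0 0 0 0'|grep -E "force"; python3 st.py
```

```text
force: [14.8, 13.3, -3.9]
gripper_force: 16.9
t 16.7 loc [-143.3 -207.1] z 195.7 rot [-179.2   -0.6    6.3] Floc [16.2 11.5] -3.9 w 33.9 gf 16.9
```

The lever stopped at the front. The last stroke is left.

```bash
python3 -m crank '1 4 -8 0 0 0 0;1 0 -12 0 0 0 0;1 0 -12 0 0 0 0;1 0 -12 0 0 0 0;1 0 -10 0 0 0 0;1 0 -5 0 0 0 0;1 0 0 0 0 0 0' 14|grep -E "force"; python3 st.py; python3 -m crank '1 0 -3 0 0 0 0;1 0 -2 0 0 0 0;1 0 0 0 0 0 0' |grep force; python3 st.py
```

```text
force: [0.5, -3.7, 5.5]
gripper_force: 14.3
t 17.57 loc [-144.6 -154.9] z 197.3 rot [179.9   0.    6.5] Floc [ 0.1 -3.7] 5.5 w 32.4 gf 14.3
force: [0.8, -6.0, 5.6]
gripper_force: 14.4
t 17.95 loc [-144.6 -150.6] z 197.1 rot [179.9   0.    6.5] Floc [ 0.1 -6. ] 5.6 w 32.8 gf 14.4
```

```bash
python3 -m crank '1 0 -3 0 0 0 0;1 0 -2 0 0 0 0;1 0 0 0 0 0 0'|grep -E "force"; python3 st.py
```

```text
force: [0.8, -6.2, 2.9]
gripper_force: 14.3
t 18.32 loc [-144.5 -146.1] z 196.9 rot [179.8   0.    6.5] Floc [ 0.1 -6.3] 2.9 w 33.7 gf 14.3
```

```bash
python3 -m crank '1 0 -3 0 0 0 0;1 0 -2 0 0 0 0;1 0 0 0 0 0 0'|grep -E "force"; python3 st.py; python3 -m crank '1 0 -2 0 0 0 0;1 0 0 0 0 0 0'|grep -E "force"; python3 st.py
```

```text
force: [1.8, -18.0, 1.0]
gripper_force: 13.9
t 18.7 loc [-144.5 -144.9] z 197.0 rot [179.4  -0.    6.5] Floc [ -0.2 -18.1] 1.0 w 33.4 gf 13.9
force: [2.7, -22.9, 0.1]
gripper_force: 13.8
t 18.95 loc [-144.5 -144.5] z 197.1 rot [179.2  -0.    6.5] Floc [  0.1 -23. ] 0.1 w 33.8 gf 13.8
```

Firm stop at the left end. Release, rise, and pull back to look.

```bash
python3 -m crank '-1 0 0 0 0 0 0;-1 0 0 0 0 0 0;-1 0 0 0 0 0 0;-1 0 0 0 0 0 0;-1 0 0 0 0 0 0;-1 0 0 0 0 0 0'; python3 -m crank '-1 0 0 -40 0 0 0;-1 0 0 -45 0 0 0;-1 -35 50 0 0 0 0;-1 -35 50 0 0 0 0;-1 -35 50 0 0 0 0;-1 -35 50 0 0 0 0;-1 0 0 0 0 0 0'; python3 st.py;python3 - <<'E'
from h import *
a=grab_frame("top")[110:240,240:365];b=grab_frame("scene")[160:290,245:370]
cv2.imwrite("pics/f.png",cv2.resize(np.hstack([a,b]),None,fx=3.2,fy=3.2,interpolation=cv2.INTER_CUBIC))
for c in("scene","top"):
  for n in["lever_grip","head_top","pipette","tray_front"]: print(c,n,[(np.round(r["point"]).tolist(),round(r["p"],2)) for r in models.search_frame(n,c)[:2]])
E
```

```text
time_s: 19.7
ee_pos: [510.8, -149.1, 196.7]
ee_rot: [-180.0, 0.0, 6.5]
force: [-0.3, 0.3, 0.0]
gripper_width: 90.1
gripper_force: 0.0
time_s: 20.58
ee_pos: [392.5, -366.9, 281.7]
ee_rot: [180.0, 0.0, 6.2]
force: [0.7, 0.3, 0.1]
gripper_width: 90.6
gripper_force: 0.0
t 20.57 loc [-286.6 -340.5] z 281.7 rot [180.    0.    6.2] Floc [0.8 0.2] 0.1 w 90.6 gf 0.0
scene lever_grip [([531.0, -164.0, 203.0], 0.53)]
scene head_top [([644.0, -11.0, 204.0], 0.84)]
scene pipette [([458.0, -243.0, 23.0], 0.63), ([528.0, -170.0, 207.0], 0.62)]
scene tray_front [([569.0, -35.0, 46.0], 0.73)]
top lever_grip [([527.0, -163.0, 218.0], 0.65)]
top head_top [([647.0, 5.0, 205.0], 0.68)]
top pipette [([457.0, -235.0, 24.0], 0.64)]
top tray_front [([551.0, -1.0, 46.0], 0.84), ([546.0, 530.0, 49.0], 0.48)]
```

View pics/f.png

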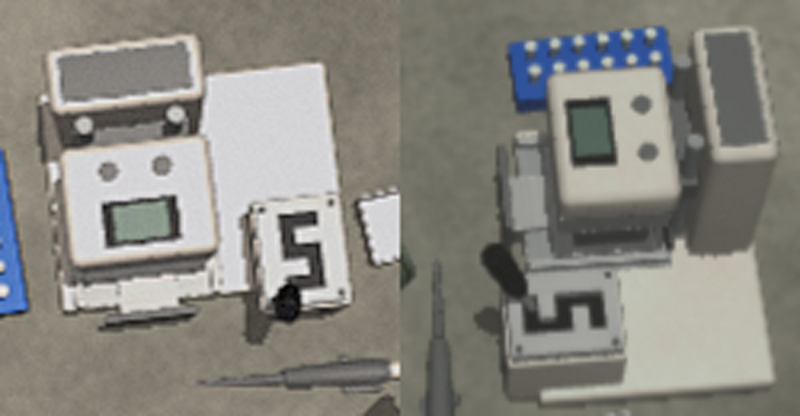

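In the picture the grip is at (288,300), exactly where the front-left notch was predicted. The head is about 16 mm lower, the tray plate is tight to the base, and the other things are unmoved. I'm handing in.

```bash
python3 -c "
from workcell import env
print(env.job_done())"
```

```text
the job is handed in; nothing more can be done
None
```

The tray was pushed home against its stop first. Then the lever was worked through every step to the left end of the front row and left there, with the head about 16 mm down, the gripper clear of everything, and the job handed in at about 21 s (no verdict was shown).

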